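# Show the parts box's contents and lock it

### The job

Show the inside of the steel parts box to the stock camera: press the lever at its front down until the lid stands fully open, keep it there for about two seconds, then ease the lever up so that the lid comes down slowly all the way and never drops. Once the lid is shut, push the arm of the cam lock a quarter turn, over the lid, until it meets its stop. Move the lid only by its lever, pick nothing up and leave everything else on the shelf where it stands.

Things in the scene. Friction and masses are not known exactly. Their poses are not given: they have to be found in the camera images.
- parts_box: Bare steel parts box screwed to the grey shelf, 140 (x) x 190 (y) x 80 mm high. Origin: centre of its underside on the shelf. Its x axis points from its front (lever side, towards the robot) to its back, y to its left, z up. The right part of its top (box y -95 to +43 mm) is the hinged lid; the strip at the left (box y +45 to +95) is a fixed deck that carries the cam lock. Lid and deck tops are level, 80 mm above the shelf. It stands turned up to about 0.3 rad.
- lid (a joint): Hinge of the lid (rad) along the box's back edge: 0 shut, 1.1 fully open at its stop, front edge swung up. It moves with the lever, 2.2 times its angle, by an inner link. The lid's weight (about 0.3 kg) pushes lever and lid back: let go, it slams shut within half a second.
- lid_edge (a point): Middle of the front edge of the lid's top. The lid is a flat steel panel 144 x 138 x 4 mm; its hinge line is 144 mm behind this edge, 78 mm above the shelf.
- lever (a joint): Angle of the press lever (rad): 0 up at rest (lid shut, nose 0.25 rad above level), 0.5 fully down at its stop (lid open, nose 0.25 rad below level). Takes about 5 to 9 N on the pad.
- lever_pad (a point): Middle of the upper face of the lever's pad, a steel plate 36 mm (along the lever) x 50 mm across x 8 mm thick, in front of the box, 83 mm from its front face at rest (box x -153, y -25). About 68 mm above the shelf at rest, about 31 mm with the lever fully down; it moves nearly straight down. The pad tilts with the lever, so a blunt fingertip touches it a few mm higher than this point: watch the lid to see when it is fully open.
- lever_pivot (a point): Axis of the lever, 12 mm in front of the box's front face, 45 mm above the shelf; the pad is 75 mm from it.
- cam (a joint): Angle of the cam lock's arm (rad) about the vertical, counter-clockwise from above: 0 the arm points to the front of the box (-x of the box), unlocked; 1.57 it points to the box's right (-y) over the lid, at its stop, locked. It starts between -0.45 and 0.1, turns stiffly with about 1 N at its end and stays where it is left.
- cam_axis (a point): Point on the cam lock's vertical axis half-way up its arm, 93 mm above the shelf. The arm is a steel bar 10 mm wide and 14 mm tall (86 to 100 mm above the shelf, so its underside is 6 mm above lid and deck), reaching 60 mm out from the axis; round barrel 26 mm across, 102 mm above the shelf at its top.
- cam_tip (a point): End of the cam lock's arm, half-way up, 60 mm from the axis.
- mallet: Nylon-faced mallet lying on the shelf, left of the box: 22 mm thick handle 190 mm long, head 86 mm wide and 36 mm thick. Origin under the handle's head end. Leave alone.
- anvil: Square steel bench anvil, 70 x 70 x 30 mm, origin under its centre. Leave alone.
- post_a: Brass binding post standing on the shelf left of the lever, 22 mm across, 40 mm tall, origin under its centre. Leave alone.
- post_b: Brass binding post standing on the shelf right of the lever, same size. Leave alone.
- cover: Round chrome machine cover plate lying flat, 60 mm across, 8 mm thick, origin under its centre. Leave alone.
- jar: Small jar with a black cap, 50 mm across, 60 mm tall, origin under its centre. Leave alone.
- cup: Small steel cup, 56 mm across, 50 mm tall, origin under its centre. Leave alone.

How it is judged (in metres and radians):
On the way, in this order (a step that is already met when the one before it is completed fails the run):
1. the lid stands fully open for 1.5 s (value of joint lid above 1 rad), for 1.5 s.
2. the lid is shut again, the lock still open (value of joint lid below 0.04 rad and value of joint cam below 0.7 rad), for 0.2 s.
At the end, for the whole second after the job is handed in: The lid is shut (below 0.04 rad) and the cam lock's arm lies over it, within 0.17 rad of its stop (value of joint lid below 0.04 rad and value of joint cam above 1.4 rad); the robot touches nothing.
It fails at once if the lid drops: it falls faster than 2 rad/s (velocity of joint lid below -2 rad/s).
It fails at once if the raised lid is pushed by hand instead of by its lever (over 2 N) (value of joint lid above 0.1 rad and contact force between the fingers and lid above 2 N).
It fails at once if the cam lock is turned while the lid is up (value of joint lid above 0.1 rad and value of joint cam above 0.7 rad).
It fails at once if a bystander is shifted by more than 15 mm, lifted or knocked over (distance of any of mallet, anvil, post_a, post_b, cover, jar, cup from where it was at the start of the episode above 0.015 m or angle between any of post_a, post_b, jar, cup's own z axis and vertical above 0.5 rad).
It also fails if it takes over 67 s, if anything falls off the work surface, if the arm or the gripper's body presses on something with over 40 N, if the wrist force passes 120 N, or if a joint passes its speed limit or range.

### The arm

A 7-joint arm with a two-finger parallel gripper is mounted at the origin on the work surface. World frame = base frame: x ahead of the robot, y to its left, z up, the work surface at z = 0. Lengths are in mm, angles in rad, forces in N, time in s.
With the tool pointing down it reaches from about 425 to 950 mm from the base axis. Payload 4.7 kg.
Tool frame: the origin (TCP) lies on the centre line of the jaws, within the pads' length; the fingertips stand 22 mm ahead of it and the grasp point (between the pads) lies 3 mm ahead of it; z points along the fingers, y is the line along which they close (so a half turn about z gives the same grasp; the last joint's range is limited). The gripper opens to 87 mm and grips with 3 to 60 N. Pads are 19 mm wide; open, the fingers measure 117 mm over their backs; the gripper's body (75 mm by 190 mm) begins 51 mm behind the grasp point.
Start: joints at [1.168, 0.469, -0.049, 1.532, 0.024, 1.141, -0.082], TCP at [246.526, -628.388, 244.573] pointing down, gripper open.
Joint ranges: [-2.59, 2.59], [-0.33, 1.99], [-1.39, 1.29], [0.1, 2.45], [-1.04, 4.18], [0.21, 1.99], [-2.66, 2.66]. Speed limits (rad/s): [2.57, 2.57, 3.14, 3.14, 3.14, 3.14, 3.14].

### API

Orientations are given as a rotation vector (axis times angle).
In Python, from rig import arm gives the robot as it stands.
- The arm moves only by the tool arm_command, never from a script. Its argument "steps" is one flat list of numbers, 7 for each row, row after row: the shift along the world's x, y, z in cm, then the turn, a rotation vector about the world's x, y, z in rad, then the finger opening in cm, from 0 to 8.7. A call has 1 to 8 rows; each row shifts and turns the commanded pose from where the row before left it; what a row does not reach is not made up. A row lasts 1/10 s, in which the tool goes at most 50 mm and 8.59 degrees, less where a joint would pass 70% of its speed; a pose out of reach is approached as far as the arm can. A call is refused whole if a number of a shift passes 5 or a number of a turn 0.15, either way. A call with a gripper value outside its range is refused whole. The fingers move at their own pace and stop on an object; the grip force is fixed at half the most. Time passes only in rows, so rows that do not move let the fingers close. It gives the time, the measured TCP pose, the force, the opening and the grip force at its end, in the units of the state.
- arm.get_obs(): the state, without advancing time (a new reading comes with each control period).
- arm.snapshot(name): name is "scene" or "top" or "wrist"; returns a dict with "pixels" (420x560x3 uint8, red, green, blue), "vfov" (degrees; the focal length in pixels is half the picture's height over the tangent of half this angle, whatever the lens; pixels are square), "cx", "cy" (the principal point, pixels), "R" (3x3) and "t" (3): a world point X has camera coordinates R X + t. Camera axes: x right, y down, z forward; pixel columns grow to the right and rows downward; lengths in mm; the calibration is good to about 2 mm. The wrist camera is an equidistant fisheye: a pixel r from the principal point sees the ray r / f radians off the axis. A picture is of the moment at which its call begins. There is no depth.
- arm.job_done(): hands the job in; it is judged then, once.
The state is a dict: "t": time; "qpos": joint angles; "qvel": joint speeds; "joint_efforts": joint torques, N m; "tool_pos": TCP position; "eef_rot": TCP orientation; "contact_force": force on the tool from outside, world axes, zero at the start; "moment": the same for the moment, N m; "width": finger opening in mm; "grip_force": force on a finger pad.
Only numpy, scipy, OpenCV 4.12 (cv2) and the standard library are available. Lean on these libraries where they do the work, as an engineer would, in place of code of your own. Each camera call takes 0.05 s, during which the arm holds its last target. There are 200 camera calls.

## Working session

There is one attempt and no reset: what is moved stays moved. The work goes in short steps, Python scripts to look and compute and a tool call to move; the robot and the scene stay as the last step left them, time stands still between calls to the robot, and variables do not carry over. Pictures are saved under pics/ and viewed, at most 10 in all, crops included, and the job is handed in when it is done.

Besides the shell and the picture viewer there is one more tool, called after "Call:" as name(argument=value, ...), one argument or row to a line, values as JSON. arm_command: Moves the arm, as the interface text tells. Its arguments: {"type":"object","properties":{"steps":{"type":"array","items":{"type":"number"}}},"required":["steps"]}

```bash
mkdir -p pics; cat > h.py <<'E'
import numpy as np,cv2,json
from rig import arm
def snap(n,f):
    s=arm.snapshot(n); cv2.imwrite(f'pics/{f}.png',s['pixels'][:,:,::-1]); 
    np.savez(f'pics/{f}.npz',**{k:np.array(v) for k,v in s.items()}); return s
def ray(s,u,v):
    f=210/np.tan(np.radians(float(s['vfov']))/2); R=np.array(s['R']);t=np.array(s['t'])
    return -R.T@t, R.T@np.array([(u-s['cx'])/f,(v-s['cy'])/f,1.])
def atz(s,u,v,z):
    c,d=ray(s,u,v); return c+d*(z-c[2])/d[2]
def proj(s,X):
    f=210/np.tan(np.radians(float(s['vfov']))/2); c=np.array(s['R'])@X+np.array(s['t'])
    return c[:2]/c[2]*f+[s['cx'],s['cy']]
E
python3 - <<'E'
from h import *
for n in('top','scene'):
    s=snap(n,n+'1'); print(n,s['vfov'],-np.array(s['R']).T@s['t'])
    im=cv2.imread(f'pics/{n}1.png'); cv2.imwrite(f'pics/{n}1b.png',cv2.resize(im,(800,600)))
o=arm.get_obs();print(o['t'],o['tool_pos'],o['eef_rot'],o['width'],o['contact_force'])
E
```

```text
top 53.02746416917769 [ 418.53867816  -41.63647751 1112.8892313 ]
scene 47.664093215859744 [ 962.56806202 -598.65988983 1199.72721589]
0.1 [ 246.33182091 -627.90953044  243.60297977] [-3.08518064e+00 -5.83447064e-01  5.53637053e-04] 86.94124298394625 [0.28533435 0.61538456 0.44100617]
```

View pics/top1b.png

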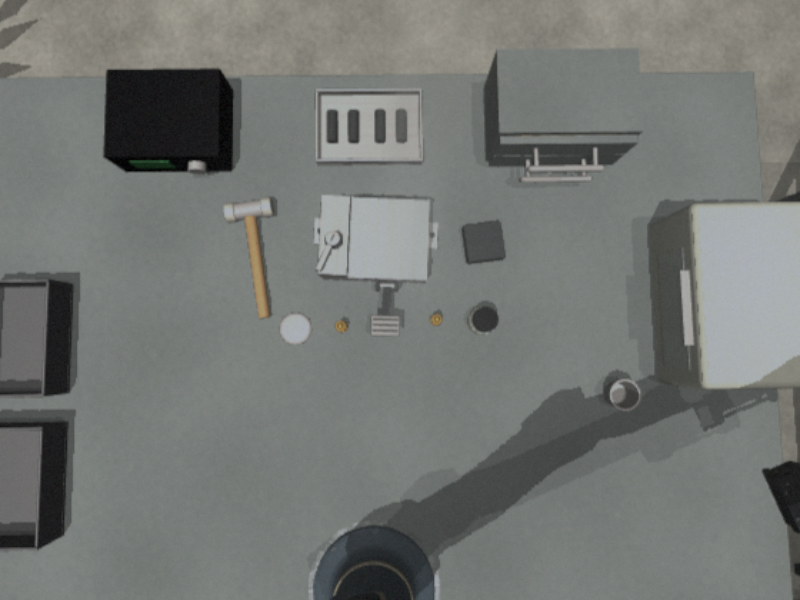

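View pics/scene1b.png

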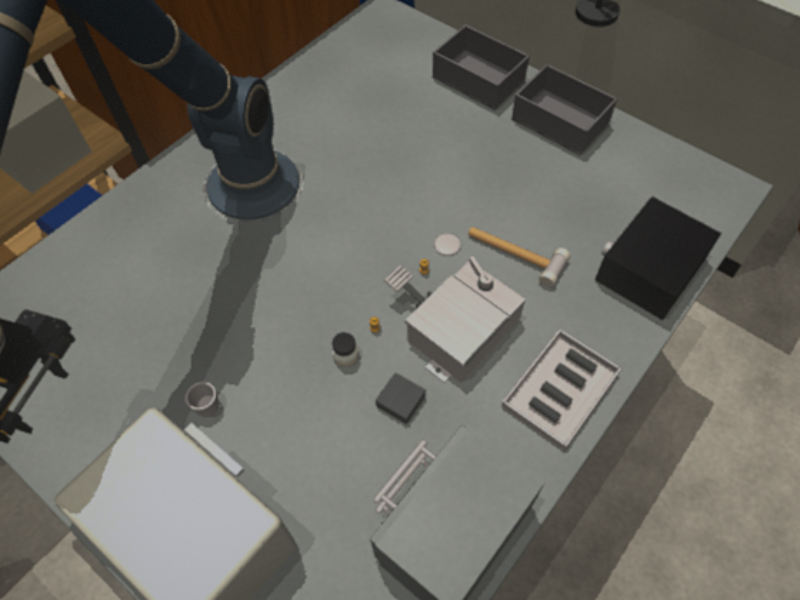

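The top view shows the box at about (320–432, 195–280), pad at (386,325), cam axis (333,238) with its tip near (322,270), and the posts at (342,326) and (437,319). I'll enlarge that area.

```bash
python3 - <<'E'
import cv2
im=cv2.imread('pics/top1.png')[120:250,205:360]
cv2.imwrite('pics/c1.png',cv2.resize(im,None,fx=5,fy=4.6 and 5,interpolation=cv2.INTER_CUBIC)[:600] if 0 else cv2.resize(im[:120],(775,600),interpolation=cv2.INTER_CUBIC))
E
```

```text
(no output)
```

View pics/c1.png

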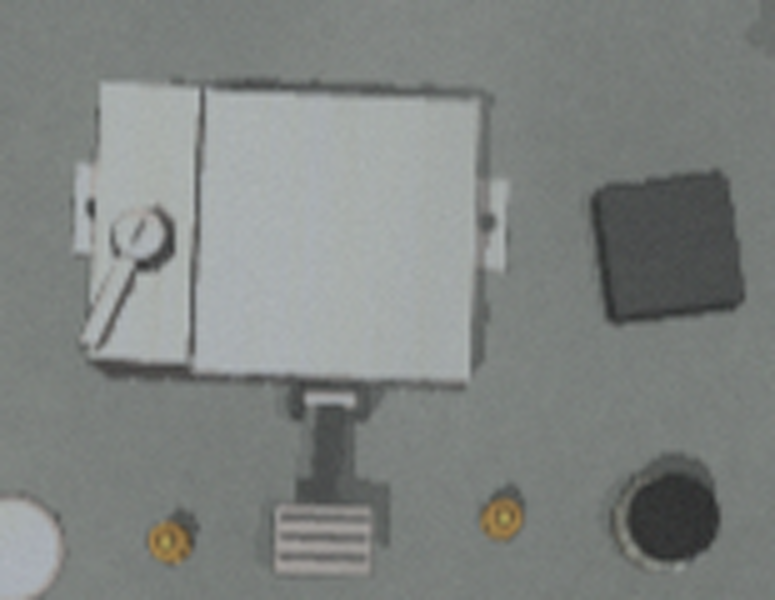

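The crop shows the box corners at (100,82), (482,97), (468,382) and (92,360), the pad centre at (322,540), the barrel at (141,236), and the arm tip at (90,345). The posts are at (170,541) and (503,518).

```bash
python3 - <<'E'
from h import *
s=np.load('pics/top1.npz')
P=lambda x,y,z:atz(s,205+x/5-.4,120+y/5-.4,z)
d=dict(BL=(100,82,80),BR=(482,97,80),FR=(468,382,80),FL=(92,362,80),padc=(322,540,68),axis=(141,236,102),tip=(90,345,93),pa=(170,541,40),pb=(503,518,40))
p={k:P(*v) for k,v in d.items()}
for k in p: print(k,p[k].round(1))
L=[('BL',70,95),('BR',70,-95),('FR',-70,-95),('FL',-70,95)]
A=[];b=[]
z=np.array([complex(*p[k][:2]) for k,_,_ in L]); m=np.array([complex(x,y) for _,x,y in L])
w=(np.conj(m)@(z-z.mean()))/abs(m@np.conj(m)); th=np.angle(w); c=z.mean()
print('c',c,'th',th,'scale',abs(w))
e=np.exp(1j*th)
for k in('padc','axis','tip','pa','pb'): print(k,'box',((complex(*p[k][:2])-c)/e).__format__('.1f'))
v=(complex(*p['tip'][:2])-complex(*p['axis'][:2]))/e; print('len',abs(v),'cam',np.angle(-v))
print('pad expected',c+e*(-153-25j))
E
```

```text
BL [692.8  81.9  80. ]
BR [ 683.1 -109.2   80. ]
FR [539.5 -99.6  80. ]
FL [551.7  85.9  80. ]
padc [462.9 -26.4  68. ]
axis [610.3  59.4 102. ]
tip [558.4  85.3  93. ]
pa [464.6  51.3  40. ]
pb [ 474.1 -118.4   40. ]
c (616.7693643209918-10.247298622593256j) th -0.05439556672959701 scale 1.001579841181796
padc box -152.8-24.5j
axis box -10.3+69.2j
tip box -63.5+92.2j
pa box -155.3+53.2j
pb box -136.6-115.8j
len 57.994541887101406 cam -0.4081685286427947
pad expected (462.6364440129887-26.891903674284094j)
```

Call:
arm_command(
  steps=[0.2,2,0,0,0,-0.03,0,0.3,4,0,0,0,-0.03,0,0.3,4,0,0,0,-0.03,0,0.3,4,0,0,0,-0.03,0,0.3,4,0,0,0,-0.03,0,0.3,4,0,0,0,-0.03,0,1,3,0,0,0,-0.03,0,1.7,3,0,0,0,-0.03,0],
)

```text
t: 0.9
tool_pos: [289.6, -346.9, 244.4]
eef_rot: [-3.135, -0.206, 0.001]
contact_force: [0.8, -0.8, -0.6]
width: 30.8
grip_force: 0.0
```

Call:
arm_command(
  steps=[2,3.5,0,0,0,-0.03,0,2,3.5,0,0,0,-0.03,0,2,3.5,0,0,0,-0.03,0,2,3.5,0,0,0,-0.03,0,2,3.5,0,0,0,-0.03,0,2,3.5,0,0,0,-0.03,0,2,3.5,0,0,0,-0.01,0,2,3.5,0,0,0,0,0],
)

```text
t: 1.7
tool_pos: [450.8, -67.0, 244.5]
eef_rot: [3.14, -0.089, -0.0]
contact_force: [0.2, -0.8, -0.1]
width: 0.3
grip_force: 0.0
```

Call:
arm_command(
  steps=[0,0,0,0,0,0,0,0,0,0,0,0,0,0,0,0,0,0,0,0,0],
)

```text
t: 2.0
tool_pos: [449.8, -69.5, 244.2]
eef_rot: [3.14, -0.091, -0.002]
contact_force: [-0.4, 0.2, 0.5]
width: 0.7
grip_force: 0.0
```

Call:
arm_command(
  steps=[0.6,2.1,-2,0,0,0,0,0.7,2.1,-3,0,0,0,0,0,0,-4,0,0,0,0,0,0,-3,0,0,0,0,0,0,-1.5,0,0,0,0,0,0,0,0,0,0,0],
)

```text
t: 2.6
tool_pos: [461.3, -27.9, 107.5]
eef_rot: [3.14, -0.092, -0.009]
contact_force: [0.2, 0.6, 0.4]
width: 0.2
grip_force: 0.0
```

```bash
python3 - <<'E'
from h import *
s=snap('scene','s2'); im=s['pixels'][110:290,220:400,::-1]; cv2.imwrite('pics/s2c.png',cv2.resize(im,(600,600),interpolation=cv2.INTER_CUBIC)); print(arm.get_obs()['tool_pos'])
E
```

```text
[462.58919997 -27.65103034 108.89436099]
```

View pics/s2c.png

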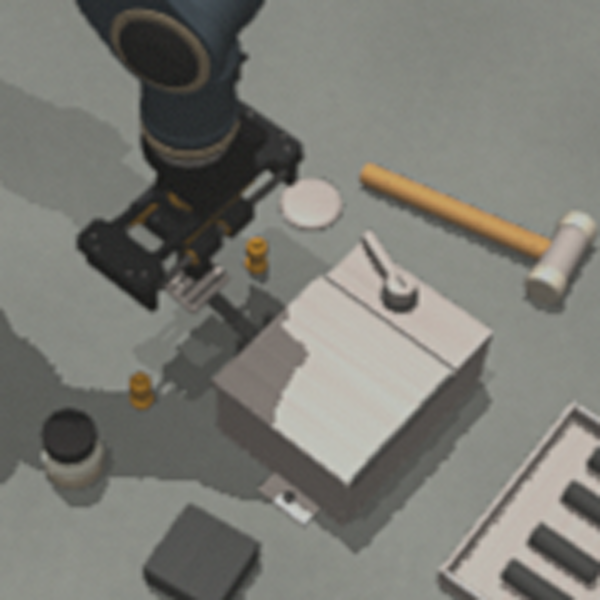

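The fingertips are just above the pad at (200,280) in the crop, clear of both posts. I'll press now.

Call:
arm_command(
  steps=[0,0,-0.6,0,0,0,0,0,0,-0.6,0,0,0,0,0,0,-0.3,0,0,0,0,0,0,-0.3,0,0,0,0,0,0,-0.3,0,0,0,0,0,0,-0.3,0,0,0,0,0,0,-0.3,0,0,0,0],
)

```text
t: 3.35
tool_pos: [462.4, -26.5, 82.9]
eef_rot: [3.139, -0.088, -0.004]
contact_force: [-3.4, -0.5, 7.0]
width: 0.3
grip_force: 3.4
```

Call:
arm_command(
  steps=[0,0,-0.3,0,0,0,0,0,0,-0.3,0,0,0,0,0,0,-0.3,0,0,0,0,0,0,-0.3,0,0,0,0,0,0,-0.3,0,0,0,0,0,0,-0.2,0,0,0,0,0,0,-0.2,0,0,0,0],
)

```text
t: 4.05
tool_pos: [461.7, -26.5, 63.5]
eef_rot: [3.139, -0.088, -0.006]
contact_force: [-4.6, -0.4, 4.5]
width: 0.5
grip_force: 3.1
```

Call:
arm_command(
  steps=[0,0,-0.2,0,0,0,0,0,0,-0.2,0,0,0,0,0,0,-0.2,0,0,0,0,0,0,-0.1,0,0,0,0],
)

```text
t: 4.45
tool_pos: [462.6, -26.5, 56.3]
eef_rot: [3.14, -0.088, -0.003]
contact_force: [-4.3, -0.1, 4.0]
width: 0.5
grip_force: 2.4
```

Call:
arm_command(
  steps=[0,0,-0.1,0,0,0,0,0,0,-0.1,0,0,0,0,0,0,0,0,0,0,0],
)

```text
t: 4.75
tool_pos: [462.7, -26.5, 55.8]
eef_rot: [3.139, -0.088, -0.003]
contact_force: [-9.4, -0.8, 19.4]
width: 0.3
grip_force: 10.8
```

```bash
python3 - <<'E'
from h import *
s=snap('scene','s3'); im=s['pixels'][110:290,220:400,::-1]; cv2.imwrite('pics/s3c.png',cv2.resize(im,(600,600),interpolation=cv2.INTER_CUBIC)); print(arm.get_obs()['tool_pos'])
c=616.8-10.2j;e=np.exp(-.0544j)
for a in(0.9,1.0,1.1):   # lid front corners, crop px
    out=[]
    for y in(-95,43):
        w=c+e*(74-144*np.cos(a)-2*np.sin(a)+1j*y); X=np.array([w.real,w.imag,78+144*np.sin(a)+2*np.cos(a)])
        out.append(((proj(s,X)-[220,110])*600/180).round())
    print(a,out)
E
```

```text
[462.69465559 -26.44382451  55.79018379]
0.9 [array([265., 344.]), array([381., 231.])]
1.0 [array([277., 347.]), array([394., 233.])]
1.1 [array([290., 352.]), array([407., 237.])]
```

View pics/s3c.png

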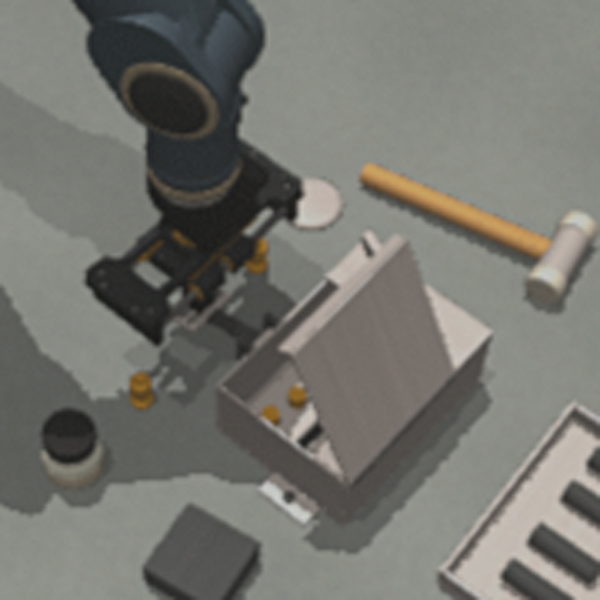

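The lid's front corners are at (292,353) and (408,237) in the crop, which matches 1.1 rad. The force has also risen to 19 N, so the lever is on its stop. I'll hold it there for two seconds.

Call:
arm_command(
  steps=[0,0,0,0,0,0,0,0,0,0,0,0,0,0,0,0,0,0,0,0,0,0,0,0,0,0,0,0,0,0,0,0,0,0,0,0,0,0,0,0,0,0,0,0,0,0,0,0,0,0,0,0,0,0,0,0],
)

```text
t: 5.6
tool_pos: [462.7, -26.5, 55.8]
eef_rot: [3.139, -0.088, -0.003]
contact_force: [-8.3, -0.5, 20.0]
width: 0.6
grip_force: 10.6
```

Call:
arm_command(
  steps=[0,0,0,0,0,0,0,0,0,0,0,0,0,0,0,0,0,0,0,0,0,0,0,0,0,0,0,0,0,0,0,0,0,0,0,0,0,0,0,0,0,0,0,0,0,0,0,0,0,0,0,0,0,0,0,0],
)

```text
t: 6.4
tool_pos: [462.7, -26.5, 55.8]
eef_rot: [3.139, -0.088, -0.003]
contact_force: [-9.1, -0.7, 19.7]
width: 0.6
grip_force: 10.6
```

Call:
arm_command(
  steps=[0,0,0,0,0,0,0,0,0,0,0,0,0,0,0,0,0,0,0,0,0,0,0,0,0,0,0,0],
)

```text
t: 6.8
tool_pos: [462.7, -26.5, 55.8]
eef_rot: [3.139, -0.088, -0.003]
contact_force: [-9.2, 0.1, 20.2]
width: 0.3
grip_force: 10.6
```

Call:
arm_command(
  steps=[0,0,0.1,0,0,0,0,0,0,0.1,0,0,0,0,0,0,0.1,0,0,0,0,0,0,0.15,0,0,0,0,0,0,0.15,0,0,0,0,0,0,0.15,0,0,0,0,0,0,0.15,0,0,0,0,0,0,0.15,0,0,0,0],
)

```text
t: 7.6
tool_pos: [463.3, -26.4, 65.2]
eef_rot: [3.14, -0.088, -0.001]
contact_force: [-4.1, 0.7, 3.7]
width: 0.3
grip_force: 2.0
```

Call:
arm_command(
  steps=[0,0,0.15,0,0,0,0,0,0,0.15,0,0,0,0,0,0,0.15,0,0,0,0,0,0,0.15,0,0,0,0,0,0,0.15,0,0,0,0,0,0,0.15,0,0,0,0,0,0,0.15,0,0,0,0,0,0,0.15,0,0,0,0],
)

```text
t: 8.4
tool_pos: [464.2, -26.4, 77.4]
eef_rot: [-3.14, 0.088, -0.002]
contact_force: [-1.6, -0.3, 4.9]
width: 0.2
grip_force: 2.3
```

Call:
arm_command(
  steps=[0,0,0.15,0,0,0,0,0,0,0.15,0,0,0,0,0,0,0.15,0,0,0,0,0,0,0.15,0,0,0,0,0,0,0.15,0,0,0,0,0,0,0.15,0,0,0,0,0,0,0.15,0,0,0,0,0,0,0.15,0,0,0,0],
)

```text
t: 9.2
tool_pos: [464.5, -26.2, 89.5]
eef_rot: [-3.14, 0.088, -0.003]
contact_force: [4.8, 0.0, 4.1]
width: 0.4
grip_force: 2.3
```

Call:
arm_command(
  steps=[0,0,0.15,0,0,0,0,0,0,0.15,0,0,0,0,0,0,0.2,0,0,0,0,0,0,0.2,0,0,0,0,0,0,0.3,0,0,0,0,0,0,0.5,0,0,0,0,0,0,2,0,0,0,0,0,0,3,0,0,0,0],
)

```text
t: 10.0
tool_pos: [461.5, -26.4, 153.4]
eef_rot: [-3.14, 0.088, 0.009]
contact_force: [1.0, -0.3, 0.1]
width: 0.2
grip_force: 0.0
```

```bash
python3 - <<'E'
from h import *
s=snap('scene','s4'); im=s['pixels'][110:290,220:400,::-1]; cv2.imwrite('pics/s4c.png',cv2.resize(im,(600,600),interpolation=cv2.INTER_CUBIC)); o=arm.get_obs();print(o['tool_pos'],o['contact_force'])
e=np.exp(-.0544j); ax=610.3+59.4j
print('scene axis check',(proj(s,np.array([610.3,59.4,102]))-[220,110])*600/180,'tip',(proj(s,np.array([558.4,85.3,93]))-[220,110])*600/180)
p=None
for a,cl in[(-.41,12),(-.41,0)]+[(x,0) for x in np.arange(-.3,1.65,.1)]:
    d=5+15*abs(np.cos(a))+9.5*abs(np.sin(a))+cl
    w=ax+e*(40*complex(-np.cos(a),-np.sin(a))-d*complex(np.sin(a),-np.cos(a)))
    print(round(a,2),np.round(w,1), '' if p is None else np.round((w-p)/10,2)); p=w
E
```

```text
[465.20814866 -26.07044235 158.5286114 ] [ 0.03293481 -0.84962134  3.02873935]
scene axis check [399.22563176 279.44791688] tip [366.3418845  234.16390242]
-0.41 (590+108.2j) 
-0.41 (584.6+97.5j) (-0.54-1.07j)
-0.3 (580.5+94j) (-0.42-0.34j)
-0.2 (577+90.4j) (-0.34-0.37j)
-0.1 (574+86.2j) (-0.3-0.42j)
0.0 (571.4+81.5j) (-0.25-0.46j)
0.1 (569.4+78.4j) (-0.21-0.31j)
0.2 (567.6+75j) (-0.18-0.35j)
0.3 (566.1+71.1j) (-0.15-0.38j)
0.4 (565+67j) (-0.11-0.41j)
0.5 (564.4+62.7j) (-0.06-0.44j)
0.6 (564.3+58.1j) (-0.01-0.46j)
0.7 (564.8+53.4j) (0.05-0.47j)
0.8 (565.8+48.6j) (0.11-0.48j)
0.9 (567.5+43.9j) (0.17-0.47j)
1.0 (569.8+39.3j) (0.23-0.46j)
1.1 (572.7+35j) (0.29-0.44j)
1.2 (576.2+30.9j) (0.35-0.4j)
1.3 (580.3+27.3j) (0.41-0.36j)
1.4 (584.9+24.2j) (0.46-0.31j)
1.5 (589.9+21.7j) (0.5-0.25j)
1.6 (594.4+19.8j) (0.45-0.19j)
```

View pics/s4c.png

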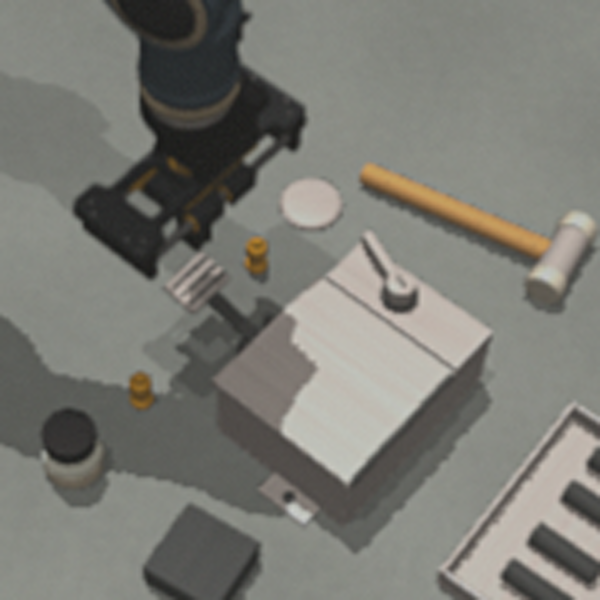

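The lid is shut again, with the barrel at (400,280) and the arm tip at (368,237) as predicted, so the lock is still open. Next I go to the left side of the cam arm.

Call:
arm_command(
  steps=[2,2.2,0,0,0,0,0,2.1,2.3,0,0,0,0,0,2.1,2.3,0,0,0,0,0,2.1,2.3,0,0,0,0,0,2.1,2.3,0,0,0,0,0,2.1,2.2,0,0,0,0,0,0,0,0,0,0,0,0,0,0,0,0,0,0,0],
)

```text
t: 10.85
tool_pos: [587.9, 109.9, 153.6]
eef_rot: [3.14, -0.087, -0.003]
contact_force: [-0.4, 0.1, -0.1]
width: 0.8
grip_force: 0.0
```

Call:
arm_command(
  steps=[0,0,-2,0,0,0,0,0,0,-2,0,0,0,0,0,0,-1,0,0,0,0,0,0,0,0,0,0,0,0,0,0,0,0,0,0],
)

```text
t: 11.35
tool_pos: [588.6, 109.1, 104.5]
eef_rot: [3.14, -0.089, 0.0]
contact_force: [1.3, 0.3, -0.1]
width: 0.4
grip_force: 0.0
```

Call:
arm_command(
  steps=[0,0,0.6,0,0,0,0,-0.2,-0.6,0,0,0,0,0,-0.2,-0.6,0,0,0,0,0,-0.4,-0.35,0,0,0,0,0,-0.35,-0.35,0,0,0,0,0,-0.3,-0.4,0,0,0,0,0,-0.25,-0.45,0,0,0,0,0,-0.2,-0.35,0,0,0,0,0],
)

```text
t: 12.15
tool_pos: [569.2, 78.3, 110.0]
eef_rot: [3.14, -0.088, -0.0]
contact_force: [1.1, 1.3, 0.0]
width: 0.2
grip_force: 0.4
```

Call:
arm_command(
  steps=[-0.2,-0.3,0,0,0,0,0,-0.15,-0.4,0,0,0,0,0,-0.1,-0.4,0,0,0,0,0,-0.05,-0.45,0,0,0,0,0,0,-0.45,0,0,0,0,0,0.05,-0.45,0,0,0,0,0,0.1,-0.5,0,0,0,0,0,0,0,0,0,0,0,0],
)

```text
t: 12.95
tool_pos: [566.0, 47.7, 109.9]
eef_rot: [3.139, -0.091, -0.001]
contact_force: [-0.5, -0.9, 0.2]
width: 0.5
grip_force: 0.0
```

```bash
python3 - <<'E'
from h import *
s=snap('scene','s5'); im=s['pixels'][110:290,220:400,::-1]; cv2.imwrite('pics/s5c.png',cv2.resize(im,(600,600),interpolation=cv2.INTER_CUBIC)); o=arm.get_obs();print(o['tool_pos'],o['contact_force'])
E
```

```text
[565.96560516  48.07160275 109.92249172] [ 0.46782175 -0.37499845 -0.22671474]
```

View pics/s5c.png

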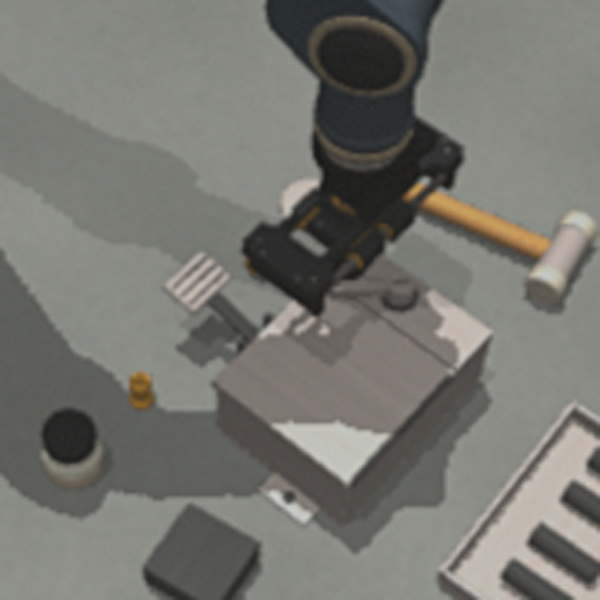

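The arm now runs from the barrel at (402,292) to about (330,292), ahead of the fingers, so it is turning with them. I'll carry on along the arc.

Call:
arm_command(
  steps=[0.15,-0.4,0,0,0,0,0,0.25,-0.45,0,0,0,0,0,0.3,-0.45,0,0,0,0,0,0.35,-0.4,0,0,0,0,0,0.4,-0.35,0,0,0,0,0,0.45,-0.3,0,0,0,0,0,0.4,-0.2,0,0,0,0,0,0,0,0,0,0,0,0],
)

```text
t: 13.8
tool_pos: [589.8, 22.9, 110.0]
eef_rot: [3.14, -0.09, 0.001]
contact_force: [0.6, 0.4, 0.4]
width: 0.8
grip_force: 0.0
```

Call:
arm_command(
  steps=[0.2,-0.1,0,0,0,0,0,0.2,-0.1,0,0,0,0,0,0.2,0,0,0,0,0,0,0,0,0,0,0,0,0],
)

```text
t: 14.2
tool_pos: [593.3, 21.7, 109.9]
eef_rot: [3.139, -0.088, -0.007]
contact_force: [-4.7, -0.2, 3.8]
width: 0.4
grip_force: 2.6
```

Call:
arm_command(
  steps=[0.15,0,0,0,0,0,0,0,0,0,0,0,0,0],
)

```text
t: 14.4
tool_pos: [593.5, 21.7, 109.8]
eef_rot: [3.139, -0.087, -0.011]
contact_force: [-7.7, -0.7, 7.2]
width: 0.6
grip_force: 4.1
```

Call:
arm_command(
  steps=[-0.5,0,0,0,0,0,0,-1.5,0,0,0,0,0,0,-1.5,0,1,0,0,0,0,-1,0,3,0,0,0,0,-2,0,4,0,0,0,0,-3,-3,2,0,0,0,0,-3,-3,2,0,0,0,0,0,0,0,0,0,0,0],
)

```text
t: 15.2
tool_pos: [470.1, -43.0, 232.5]
eef_rot: [3.135, -0.1, 0.006]
contact_force: [1.2, 0.8, 1.0]
width: 0.7
grip_force: 0.0
```

```bash
python3 - <<'E'
from h import *
s=snap('scene','s6'); im=s['pixels'][110:290,220:400,::-1]; cv2.imwrite('pics/s6c.png',cv2.resize(im,(600,600),interpolation=cv2.INTER_CUBIC)); o=arm.get_obs();print(o['tool_pos'],o['contact_force'])
e=np.exp(-.0544j)
for a in(1.3,1.4,1.57):
    w=610.3+59.4j+60*e*complex(-np.cos(a),-np.sin(a)); print(a,(proj(s,np.array([w.real,w.imag,100]))-[220,110])*600/180)
E
```

```text
[471.42648017 -40.79995392 231.66966765] [ 0.36650823  0.90594245 -0.11565173]
1.3 [339.84795479 313.70638568]
1.4 [344.31613532 318.70548901]
1.57 [353.20096138 326.3367629 ]
```

View pics/s6c.png

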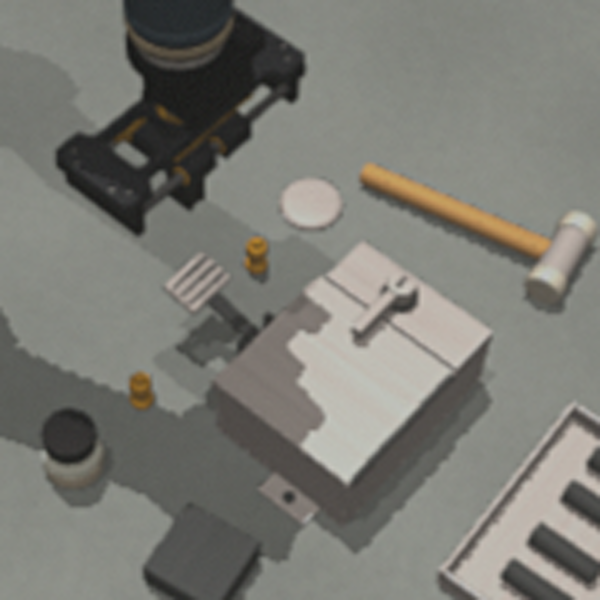

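The arm's tip is at about (355,328) in the crop, which matches 1.57 rad. The lid is shut, nothing else has moved and the robot is clear, so I'll hand it in.

```bash
python3 -c "
from rig import arm
print(arm.job_done())"
```

```text
the job is handed in; nothing more can be done
None
```

The job is handed in (no verdict came back): the lid was fully open for over two seconds and eased shut without dropping, then the cam arm was turned to its stop over the lid and the robot moved clear.

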